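# Hang the rinsed candle mould on the drying peg

### The job

In the candle workshop, take the empty grey metal mould with the green ring from its cradle, turn it mouth-down and lower it gently over the peg of the free drying stand, until its rim stands flat on the slats; do not drop it. Leave the full white mould lying in its own cradle.

Things in the scene. Friction and masses are not known exactly. Their poses are not given: they have to be found in the camera images.
- empty_mould: Empty candle mould: a dull grey metal cylindrical cup, 60 mm outside diameter, 110 mm long, wall 3 mm, closed end 4 mm, about 0.15 kg, broad green ring round the closed end. Starts lying on its side, axis 45 mm above the table. Origin on the axis, half-way along; x axis points out of the open mouth (level at the start, roughly away from the robot): mouth at +55 mm, closed end at -55 mm.
- cradle_a: Fixed low wooden cradle under the empty mould: a board 130 x 80 x 10 mm with two 10 mm dowels along the mould, 36 mm apart, tops 20 mm above the table; the mould's sides are free. Origin under the board's centre, at table height; x along the dowels. The full mould lies on another cradle just like it.
- full_mould: Full mould, to be left alone: same 60 mm diameter and 110 mm length, cream white with a red and a blue ring, yellow wax and a wooden stick across its mouth end, about 0.35 kg. It lies on the other cradle. Origin on the axis, half-way along; x axis points out of the mouth end.
- drying_stand: Free drying stand, fixed: wood, 120 x 120 mm, flat slats 20 mm above the table, one upright dark peg in the middle, 18 mm diameter, tip 90 mm above the table. Origin at table height on the peg's axis, z up. A mould with its rim on the slats is fully home; the peg does not reach its closed end. A like stand far to the robot's left is taken by a white mould.
Mind the look-alikes: they are no part of the job. What is shaped like the empty_mould but purple or turquoise is not meant. What is shaped like the drying_stand but pink is not meant.

How it is judged:
By the outcome, as a careful person would: the job done as asked, in the order asked, and still so for the second after the job is handed in, with the robot touching nothing.
It also fails if it takes over 51 s, if anything falls off the work surface, if the arm or the gripper's body presses on something with over 40 N, if the wrist force passes 120 N, or if a joint passes its speed limit or range.

### The arm

A 7-joint arm with a two-finger parallel gripper is mounted at the origin on the work surface. World frame = base frame: x ahead of the robot, y to its left, z up, the work surface at z = 0. Lengths are in m, angles in rad, forces in N, time in s.
With the tool pointing down it reaches from about 0.425 to 0.925 m from the base axis. Payload 6.8 kg.
Tool frame: the origin (TCP) lies on the centre line of the jaws, within the pads' length; the fingertips stand 25 mm ahead of it and the grasp point (between the pads) lies 6 mm ahead of it (r.tip_reach is the z of the fingertips in the tool frame, in m); z points along the fingers, y is the line along which they close (so a half turn about z gives the same grasp; the last joint's range is limited). The gripper opens to 88 mm and grips with 3 to 60 N. Pads are 20 mm wide; open, the fingers measure 115 mm over their backs; the gripper's body (75 mm by 178 mm) begins 61 mm behind the grasp point.
Start: joints at [-1.276, 0.477, 0.022, 1.555, -0.011, 1.109, -0.083], TCP at [0.265, 0.621, 0.248] pointing down, gripper open.
Joint ranges: [-2.96, 2.96], [-0.34, 2.1], [-1.41, 1.46], [0.24, 2.44], [-1.37, 4.51], [0.17, 1.92], [-2.96, 2.96]. Speed limits (rad/s): [2.39, 2.39, 3.14, 3.14, 3.14, 3.14, 3.14].

### API

Orientations are given as [roll, pitch, yaw] about the fixed x, y, z axes, in that order (R = Rz(yaw) Ry(pitch) Rx(roll)).
In Python, from cell import r gives the robot as it stands.
- The arm moves only by the tool apply_moves, never from a script. Its argument "rows" is a list that holds one entry, the list of rows, each a list of 7 numbers: the shift along the tool's x, y, z in mm, then the turn, a rotation vector about the tool's x, y, z in degrees, then the opening, from 0 (shut) to 1 (fully open). In form: [[[x, y, z, wx, wy, wz, hand], ...]]. A call has 1 to 8 rows; each row shifts and turns the commanded pose from where the row before left it, along the tool's axes as they then stand; what a row does not reach is not made up. A row lasts 1/12 s, in which the tool goes at most 41.7 mm and 7.16 degrees, less where a joint would pass 70% of its speed; a pose out of reach is approached as far as the arm can. A call with a gripper value outside its range is refused whole. The fingers move at their own pace and stop on an object; "grip_force" is the grip in N (left out, the last holds). Time passes only in rows, so rows that do not move let the fingers close. It gives the time, the measured TCP pose, the force, the opening and the grip force at its end, in the units of the state.
- r.get_state(): the state, without advancing time (a new reading comes with each control period).
- r.grab_frame(name): name is "scene" or "top"; returns a dict with "img" (400x640x3 uint8, red, green, blue), "z_map" (400x640 float32, m along the optical axis (not along the pixel's ray), 0 where there is no reading), "intrinsics" (3x3 intrinsics, pixels), "rvec" (rotation vector, rad) and "tvec" (3), from world to camera coordinates, as OpenCV has them. Camera axes: x right, y down, z forward; pixel columns grow to the right and rows downward; lengths in m; the calibration is good to about 2 mm. A picture is of the moment at which its call begins.
- r.finish_job(): hands the job in; it is judged then, once.
The state is a dict: "t": time; "joints": joint angles; "qd": joint speeds; "tau": joint torques, N m; "eef_pos": TCP position; "orientation": TCP orientation; "contact_force": force on the tool from outside, world axes, zero at the start; "ft_torque": the same for the moment, N m; "width": finger opening in m; "finger_force": force on a finger pad.
Only numpy, scipy, OpenCV 4.12 (cv2) and the standard library are available. Lean on these libraries where they do the work, as an engineer would, in place of code of your own. Each camera call takes 0.05 s, during which the arm holds its last target. There are 200 camera calls.

## Working session

There is one attempt and no reset: what is moved stays moved. The work goes in short steps, Python scripts to look and compute and a tool call to move; the robot and the scene stay as the last step left them, time stands still between calls to the robot, and variables do not carry over. Pictures are saved under pics/ and viewed, at most 10 in all, crops included, and the job is handed in when it is done.

Besides the shell and the picture viewer there is one more tool, called by a JSON object that holds its "method" and its "body". apply_moves: Moves the arm, as the interface text tells. Its arguments: {"type":"object","properties":{"rows":{"type":"array","items":{"type":"array","items":{"type":"array","items":{"type":"number"}}}},"grip_force":{"type":"number"}},"required":["rows"]}

```bash
mkdir -p pics; ls; cat > h.py <<'E'
import numpy as np, cv2
from cell import r
def grab(n):
    f=r.grab_frame(n); np.savez(f'/tmp/{n}.npz',**f); return f
def load(n): return np.load(f'/tmp/{n}.npz')
def pts(f):
    R=cv2.Rodrigues(np.array(f['rvec'],float))[0]; K=f['intrinsics']; z=f['z_map']
    v,u=np.mgrid[:z.shape[0],:z.shape[1]]
    c=np.stack([(u-K[0,2])/K[0,0]*z,(v-K[1,2])/K[1,1]*z,z],-1)
    return (c-np.array(f['tvec']).ravel())@R
def save(f,name,box=None,s=1):
    im=f['img'][:,:,::-1]
    if box: a,b,c,d=box; im=im[b:d,a:c]
    cv2.imwrite(f'pics/{name}.png',cv2.resize(im,None,fx=s,fy=s,interpolation=cv2.INTER_CUBIC))
E
python3 - <<'E'
from h import *
a=grab('scene');b=grab('top');save(a,'s0');save(b,'t0')
print(r.get_state())
E
```

```text
pics
{'t': 0.1, 'joints': array([-1.27610992,  0.47770665,  0.02230841,  1.55631614, -0.01145937,
        1.10929084, -0.08311711]), 'qd': array([-2.28835870e-04, -1.11785630e-03, -8.22472517e-04, -4.23860818e-03,
        1.13911072e-03,  3.98665394e-05,  5.70852731e-04]), 'tau': array([ 4.73598790e-03, -5.84092140e+01,  1.54074769e+00, -2.73315454e+01,
       -5.41034073e-02,  1.30651440e-02,  4.89220099e-05]), 'eef_pos': array([0.2643957 , 0.62053509, 0.24680088]), 'orientation': array([-3.14000529e+00,  1.35396406e-04,  2.73885819e+00]), 'contact_force': array([-0.26038459,  0.13362433,  0.81539209]), 'ft_torque': array([ 0.00307585,  0.03998432, -0.02731352]), 'finger_force': 0.0, 'width': 0.08793909902829529}
```

View pics/s0.png

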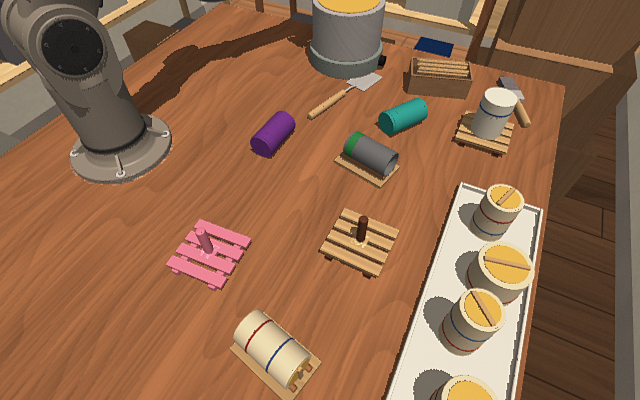

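View pics/t0.png

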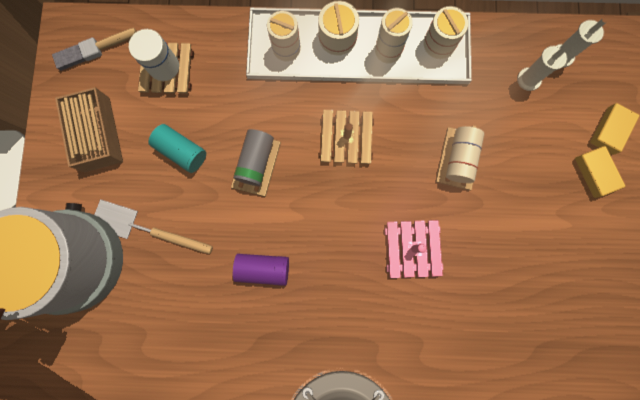

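Empty mould candidates in the top picture are grey with a green ring (254,157), purple (261,269) and turquoise (177,148). The grey one on a cradle fits, with its closed green end toward the robot at (248,178). Stand candidates are plain wood with a dark peg (347,137), pink (414,249) and an occupied one (165,65). The free wooden one fits. The full mould is at (464,155). I'll confirm with a crop and measure.

```bash
python3 - <<'E'
from h import *
f=load('top');P=pts(f);save(f,'t1',(215,95,395,205),4)
g=load('scene');Q=pts(g)
print('table',P[330,200],P[200,330], Q[200,150])
def box(P,c,zl,zh,h=.09):
    m=(abs(P[...,0]-c[0])<h)&(abs(P[...,1]-c[1])<h)&(P[...,2]>zl)&(P[...,2]<zh); return P[m]
for n,PP in(('top',P),('scene',Q)):
    c=P[157,254]; m=box(PP,c,.05,.09)
    mu=m[:,:2].mean(0); w,v=np.linalg.eigh(np.cov(m[:,:2].T)); ax=v[:,1]*np.sign(v[0,1])
    s=(m[:,:2]-mu)@ax; t=(m[:,:2]-mu)@np.array([-ax[1],ax[0]])
    print(n,len(m),'mu',mu,'yaw',np.degrees(np.arctan2(ax[1],ax[0])),'s',np.percentile(s,[1,99]),'t',np.percentile(t,[1,99]),'z',np.percentile(m[:,2],[50,99]))
    # cylinder fit
    from scipy.optimize import least_squares
    def res(p):
        a=np.array([np.cos(p[2]),np.sin(p[2])]);d=m[:,:2]-p[:2]
        return np.hypot(-d[:,0]*a[1]+d[:,1]*a[0],m[:,2]-p[3])-.03
    sol=least_squares(res,[*mu,np.arctan2(ax[1],ax[0]),.045],loss='soft_l1',f_scale=.002).x
    a=np.array([np.cos(sol[2]),np.sin(sol[2])]);s=(m[:,:2]-sol[:2])@a
    lo,hi=np.percentile(s,[1,99]); print(' fit',sol[:2]+a*(lo+hi)/2,np.degrees(sol[2]),sol[3],hi-lo)
    c=P[137,347]; m=box(PP,c,.035,.1,.06); top=m[m[:,2]>.08]
    print(' peg',m.mean(0),'tip',top.mean(0),len(top),m[:,2].max())
    m=box(PP,c,.012,.027,.085); q=cv2.minAreaRect(m[:,:2].astype('f4')*1000); print(' slats',q,np.median(m[:,2]))
E
```

```text
table [ 0.19187558  0.31173853 -0.00085483] [0.48351681 0.03857655 0.00182666] [ 0.17450321 -0.09612369 -0.00020216]
top 1408 mu [0.56216098 0.20445773] yaw -13.04706799292502 s [-0.05296622  0.05551511] t [-0.024915    0.03159199] z [0.07129752 0.0780732 ]
 fit [0.56435011 0.20838885] -12.616355549884108 0.045440331338461766 0.10845363816258786
 peg [0.62313294 0.00638232 0.07514771] tip [0.62530359 0.00599961 0.08979179] 62 0.09482681971586315
 slats ((627.096435546875, 5.945438385009766), (119.81331634521484, 120.4179458618164), 89.2207260131836) 0.021038648052345555
scene 1071 mu [0.56377803 0.1925205 ] yaw -11.679316305074188 s [-0.05555655  0.05260153] t [-0.01780484  0.03213044] z [0.06955294 0.076437  ]
 fit [0.56511459 0.20510083] -12.468090347243688 0.044593723603067764 0.1081109245459076
 peg [ 0.62728376 -0.00252921  0.06962513] tip [ 6.26730866e-01 -3.59539842e-04  8.77124870e-02] 83 0.09156988726202607
 slats ((626.0842895507812, 0.5160942077636719), (117.29303741455078, 120.11141967773438), 88.68450927734375) 0.020113878194118397
```

View pics/t1.png

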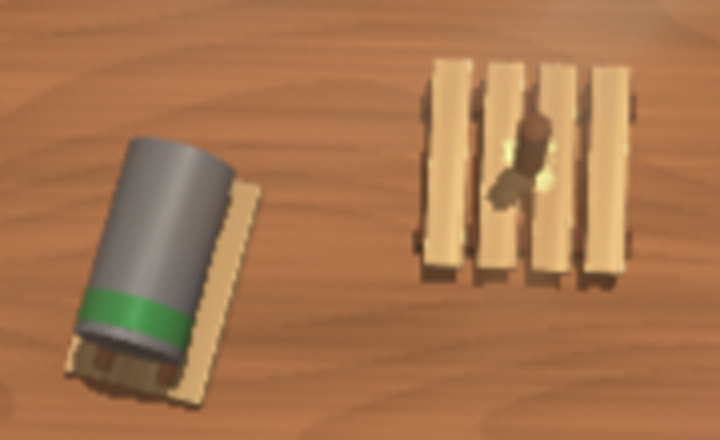

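The crop confirms a grey mould with its green closed end nearest the robot and its mouth pointing away. The wooden stand has its peg in the middle. Next I'll check where the gripper stands relative to the wax pot, and the heights along the way.

```bash
python3 - <<'E'
from h import *
for n in('top','scene'):
    f=load(n);P=pts(f)
    p=cv2.projectPoints(np.array([[.265,.621,.247],[.265,.621,.4],[0,0,.33]]),f['rvec'],f['tvec'],f['intrinsics'],None)[0][:,0]; print(n,p)
P=pts(load('top'))
for n,(u,v) in dict(pot=(20,260),potedge=(100,260),purple=(261,269),turq=(177,148),full=(464,155),pink=(414,249),pinkpeg=(421,247),box=(85,130),spat=(180,241),occ=(150,45)).items(): print(n,P[v,u].round(3))
E
```

```text
top [[ -37.46279427  304.18705862]
 [-148.08124919  318.87938742]
 [ 352.37430897  539.07145493]]
scene [[ 330.39229241  -36.21724919]
 [ 331.8603137  -109.38666159]
 [  44.15190484   11.61252825]]
pot [0.335 0.585 0.185]
potedge [0.337 0.503 0.076]
purple [0.328 0.177 0.062]
turq [0.579 0.372 0.058]
full [ 0.577 -0.239  0.075]
pink [ 0.378 -0.137  0.06 ]
pinkpeg [ 0.382 -0.144  0.092]
box [0.611 0.57  0.067]
spat [0.381 0.363 0.019]
occ [0.78  0.421 0.121]
```

{"method": "apply_moves", "body": {"rows": [[[0,0,-30,0,0,0,1],[-26,-17,0,0,0,0,1],[-26,-17,0,0,0,0,1],[-26,-17,0,0,0,0,1],[-26,-17,0,0,0,0,1],[-26,-17,0,0,0,0,1],[-26,-17,0,0,0,0,1],[-26,-17,0,0,0,0,1]]]}}

```text
t: 0.77
eef_pos: [0.3859, 0.4386, 0.2773]
orientation: [-3.141, -0.0, 2.739]
contact_force: [-0.3, 0.1, -0.2]
width: 0.0876
finger_force: 0.0
```

{"method": "apply_moves", "body": {"rows": [[[-26,-17,0,0,0,0,1],[-26,-17,0,0,0,0,1],[-26,-17,0,0,0,0,1],[-26,-17,0,0,0,0,1],[-26,-17,0,0,0,0,1],[-26,-17,0,0,0,0,1],[-26,-17,0,0,0,0,1],[0,0,0,0,0,0,1]]]}}

```text
t: 1.43
eef_pos: [0.5097, 0.2523, 0.2776]
orientation: [-3.139, 0.003, 2.729]
contact_force: [0.4, 0.4, -0.0]
width: 0.088
finger_force: 0.0
```

```bash
cat >> h.py <<'E'
from scipy.spatial.transform import Rotation as Ro
def st(): 
    s=r.get_state(); print('t',round(s['t'],2),'q',s['joints'].round(3),'p',s['eef_pos'].round(4),'rpy',np.degrees(s['orientation']).round(1),'F',np.round(s['contact_force'],1),'w',round(s['width'],4),s['finger_force']); return s
def delta(p,R):
    s=st(); R0=Ro.from_euler('xyz',s['orientation'])
    print('d mm now-axes',(R0.inv().apply(np.array(p)-s['eef_pos'])*1000).round(1),'rot deg',np.degrees((R0.inv()*R).as_rotvec()).round(2))
    return s
def frame(z,y):  # tool from z axis and closing axis
    z=np.array(z)/np.linalg.norm(z); y=np.array(y)/np.linalg.norm(y)
    return Ro.from_matrix(np.stack([np.cross(y,z),y,z],1))
def grasp(th,off=-.02,lift=0,sy=1,M=(.565,.2065),yaw=-12.5):
    a=np.radians(yaw);m=np.array([np.cos(a),np.sin(a),0]);t=np.radians(th)
    z=np.sin(t)*m+np.cos(t)*np.array([0,0,-1]); y=sy*np.array([-m[1],m[0],0])
    g=np.array([*M,.045])+off*m
    return g-z*(.006+lift),frame(z,y)
E
python3 - <<'E'
from h import *
delta(*grasp(15,lift=.1)); delta(*grasp(0,lift=.1))
E
```

```text
t 1.43 q [-0.729  0.274  0.193  1.791 -0.055  1.082  0.642] p [0.5097 0.2523 0.2776] rpy [-1.799e+02  1.000e-01  1.564e+02] F [ 0.4  0.4 -0. ] w 0.088 0.0
d mm now-axes [-22.2 -28.6 130.3] rot deg [ -1.6  -14.82 -11.03]
t 1.43 q [-0.729  0.274  0.193  1.791 -0.055  1.082  0.642] p [0.5097 0.2523 0.2776] rpy [-1.799e+02  1.000e-01  1.564e+02] F [ 0.4  0.4 -0. ] w 0.088 0.0
d mm now-axes [-49.1 -23.3 126.8] rot deg [ -0.15   0.14 -11.12]
```

{"method": "apply_moves", "body": {"rows": [[[-10,-5,0,0,0,-5.5,1],[-10,-5,0,0,0,-5.5,1],[-15,0,0,0,0,0,1],[-15,0,0,0,-5,0,1],[0,0,0,0,-5,0,1],[0,0,0,0,-5,0,1],[0,0,0,0,0,0,1]]]}}

```text
t: 2.02
eef_pos: [0.5478, 0.2382, 0.2764]
orientation: [-3.141, 0.262, 2.935]
contact_force: [-0.5, 0.2, -0.5]
width: 0.0877
finger_force: 0.0
```

```bash
cat >> h.py <<'E'
import itertools,json,os
LOG='/tmp/log.json'
def log():
    s=r.get_state(); L=json.load(open(LOG)) if os.path.exists(LOG) else []
    L.append([list(s['joints']),list(s['eef_pos']),list(s['orientation'])]); json.dump(L,open(LOG,'w')); return L
E
python3 - <<'E'
from h import *
json.dump([[[-1.27610992,0.47770665,0.02230841,1.55631614,-0.01145937,1.10929084,-0.08311711],[0.2643957,0.62053509,0.24680088],[-3.14000529,1.35396406e-04,2.73885819]],[[-0.729,0.274,0.193,1.791,-0.055,1.082,0.642],[.5097,.2523,.2776],[-3.139,.003,2.729]]],open(LOG,'w'))
L=log(); delta(*grasp(15,lift=.1))
for s in itertools.product([1,-1],repeat=7):
    e=[];Cs=[]
    for q,p,o in L:
        Rr=Ro.identity()
        for ax,si,qi in zip('zyzyzyz',s,q): Rr=Rr*Ro.from_euler(ax,si*qi)
        Cs.append(Rr.inv()*Ro.from_euler('xyz',o))
    err=max((Cs[0].inv()*c).magnitude() for c in Cs)
    if err<.05: print(s,err,Cs[0].as_euler('xyz',degrees=True))
E
```

```text
t 2.02 q [-0.79   0.226  0.207  1.883  0.187  0.862  0.662] p [0.5478 0.2382 0.2764] rpy [-179.9   15.   168.2] F [-0.5  0.2 -0.5] w 0.0877 0.0
d mm now-axes [ 56.7 -26.8 118.4] rot deg [0.11 0.   0.64]
(-1, 1, -1, 1, -1, 1, -1) 0.001229558488107248 [ 2.41088844e-08 -8.20554228e-08  9.00000000e+01]
```

{"method": "apply_moves", "body": {"rows": [[[30,0,0,0,-5,0,1],[30,0,0,0,-5,0,1],[0,-20,0,0,-5,0,1],[0,0,0,0,0,0,1]]]}}

```text
t: 2.35
eef_pos: [0.4925, 0.2244, 0.2589]
orientation: [-3.13, 0.504, 2.936]
contact_force: [-0.9, -1.4, 0.2]
width: 0.0876
finger_force: 0.0
```

```bash
python3 - <<'E'
from h import *
log(); delta(*grasp(30,lift=.1))
E
```

```text
t 2.35 q [-1.001  0.102  0.231  2.149  0.632  0.711  0.14 ] p [0.4925 0.2244 0.2589] rpy [-179.3   28.8  168.2] F [-0.9 -1.4  0.2] w 0.0876 0.0
d mm now-axes [ 57.5  -0.6 107.7] rot deg [-0.33 -1.15  0.65]
```

{"method": "apply_moves", "body": {"rows": [[[0,0,0,0,5,0,1],[0,0,0,0,7,0,1],[0,0,0,7,0,0,1],[0,0,0,7,0,0,1],[0,0,0,7,0,0,1],[0,0,0,7,0,0,1],[0,0,0,0,0,0,1]]]}}

```text
t: 2.93
eef_pos: [0.4964, 0.2314, 0.2589]
orientation: [-2.641, 0.306, 2.934]
contact_force: [-0.6, 1.2, -0.5]
width: 0.088
finger_force: 0.0
```

```bash
python3 - <<'E'
from h import *
log(); st()
E
```

```text
t 2.93 q [-1.025  0.393  0.255  1.805  0.432  1.27   0.314] p [0.4964 0.2314 0.2589] rpy [-151.3   17.5  168.1] F [-0.6  1.2 -0.5] w 0.088 0.0
```

{"method": "apply_moves", "body": {"rows": [[[0,0,0,-7,0,0,1],[0,0,0,-7,0,0,1],[0,0,0,-7,0,0,1],[0,0,0,-7,0,0,1],[0,0,0,-7,0,0,1],[0,0,0,-7,0,0,1],[0,0,0,-7,0,0,1],[0,0,0,0,0,0,1]]]}}

```text
t: 3.6
eef_pos: [0.4955, 0.2236, 0.2611]
orientation: [2.821, 0.304, 2.925]
contact_force: [-0.1, -0.9, 0.6]
width: 0.0876
finger_force: 0.0
```

```bash
python3 - <<'E'
from h import *
L=log(); st()
A=[];b=[]
for q,p,o in L:
    Rr=Ro.identity();row=[np.eye(3)[:,2:]]
    for ax,si,qi in zip('zyzyzyz',(-1,1,-1,1,-1,1,-1),q): 
        Rr=Rr*Ro.from_euler(ax,si*qi)
        M=Rr.as_matrix(); row.append(M[:,:2] if ax=='z' else M) 
    A.append(np.hstack(row));b+=p
A=np.vstack(A);b=np.array(b)
x,res,rk,sv=np.linalg.lstsq(A,b,rcond=1e-2);print(rk,A.shape,x.round(3),abs(A@x-b).max())
E
```

```text
t 3.6 q [-0.716  0.054  0.212  2.168 -0.127  0.488  0.997] p [0.4955 0.2236 0.2611] rpy [161.6  17.4 167.6] F [-0.1 -0.9  0.6] w 0.0876 0.0
12 (18, 18) [ 0.337  0.126  0.098 -0.072  0.098  0.357  0.066 -0.133 -0.075 -0.133
  0.408  0.097  0.008 -0.048  0.008  0.211  0.01  -0.009] 0.0062495207657807805
```

```bash
cat >> h.py <<'E'
S=(-1,1,-1,1,-1,1,-1)
def chain(q):
    Rr=Ro.identity();o=[np.eye(3)]
    for ax,si,qi in zip('zyzyzyz',S,q): Rr=Rr*Ro.from_euler(ax,si*qi); o.append(Rr.as_matrix())
    return o,Rr*Ro.from_euler('z',90,degrees=True)
SEL=[(0,2),(1,0),(1,1),(2,2),(3,0),(3,1),(4,0),(4,2),(5,0),(5,1),(6,0),(6,2)]
def rowA(q):
    o,_=chain(q); return np.stack([o[k][:,c] for k,c in SEL],1)
E
python3 - <<'E'
from h import *
L=json.load(open(LOG)); A=np.vstack([rowA(l[0]) for l in L]); b=np.concatenate([l[1] for l in L])
x0=np.array([.33,0,0,.45,0,0,0,.45,0,0,0,.25])
for lam in(.1,.03,.01):
    dx=np.linalg.lstsq(np.vstack([A,lam*np.eye(12)]),np.r_[b-A@x0,np.zeros(12)],rcond=None)[0]
    print(lam,dict(zip(SEL,(x0+dx).round(3))),abs(A@(x0+dx)-b).max())
E
```

```text
0.1 {(0, 2): np.float64(0.325), (1, 0): np.float64(0.009), (1, 1): np.float64(-0.01), (2, 2): np.float64(0.501), (3, 0): np.float64(0.009), (3, 1): np.float64(-0.052), (4, 0): np.float64(0.002), (4, 2): np.float64(0.477), (5, 0): np.float64(0.015), (5, 1): np.float64(0.0), (6, 0): np.float64(-0.003), (6, 2): np.float64(0.29)} 0.0023831374202064604
0.03 {(0, 2): np.float64(0.299), (1, 0): np.float64(0.004), (1, 1): np.float64(-0.016), (2, 2): np.float64(0.526), (3, 0): np.float64(0.004), (3, 1): np.float64(-0.046), (4, 0): np.float64(-0.002), (4, 2): np.float64(0.474), (5, 0): np.float64(0.006), (5, 1): np.float64(0.0), (6, 0): np.float64(-0.001), (6, 2): np.float64(0.303)} 0.0007051729595975997
0.01 {(0, 2): np.float64(0.289), (1, 0): np.float64(0.001), (1, 1): np.float64(-0.028), (2, 2): np.float64(0.539), (3, 0): np.float64(0.001), (3, 1): np.float64(-0.034), (4, 0): np.float64(-0.0), (4, 2): np.float64(0.473), (5, 0): np.float64(0.001), (5, 1): np.float64(-0.0), (6, 0): np.float64(-0.0), (6, 2): np.float64(0.309)} 0.0001631656059861153
```

```bash
cat >> h.py <<'E'
from scipy.optimize import least_squares
def fitX():
    L=json.load(open(LOG)); A=np.vstack([rowA(l[0]) for l in L]); b=np.concatenate([l[1] for l in L])
    x0=np.array([.285,0,-.03,.54,0,-.03,0,.473,0,0,0,.31]); lam=.01
    return x0+np.linalg.lstsq(np.vstack([A,lam*np.eye(12)]),np.r_[b-A@x0,np.zeros(12)],rcond=None)[0]
X=fitX() if os.path.exists(LOG) else None
LO=np.array([-2.96,-.34,-1.41,.24,-1.37,.17,-2.96]);HI=np.array([2.96,2.1,1.46,2.44,4.51,1.92,2.96])
def ik(p,R,q0,w=.02,q3=.2):
    f=lambda q:np.r_[(rowA(q)@X-p)*5,(R.inv()*chain(q)[1]).as_rotvec(),w*(q[2]-q3)]
    s=least_squares(f,np.clip(q0,LO+.01,HI-.01),bounds=(LO,HI)); e=f(s.x); return s.x,np.linalg.norm(e[:3])/5,np.linalg.norm(e[3:6])
def place(th,phi,lift=0,off=-.02,C=(.6265,.003),base=.02):
    t=np.radians(th);f=np.radians(phi); z=np.array([np.cos(f)*np.cos(t),np.sin(f)*np.cos(t),-np.sin(t)])
    x=(np.sin(t)*z+[0,0,1])/np.cos(t); y=np.cross(z,x)
    return np.array([*C,base+.055-off+lift])-z*.006,frame(z,y)
E
python3 - <<'E'
from h import *
rng=np.random.default_rng(0)
def sols(p,R):
    out=[]
    for i in range(25):
        q,e,a=ik(p,R,rng.uniform(LO,HI))
        if e<.002 and a<.01 and not any(np.linalg.norm(q-o)<.2 for o in out): out.append(q)
    return out
for th in(0,15,30,45):
    print('grasp',th); [print('  ',q.round(2),'margin',np.minimum(q-LO,HI-q).min().round(2)) for q in sols(*grasp(th))]
    for phi in(-90,-60,-30,0,60):
        print('place',th,phi); [print('    ',q.round(2),'margin',np.minimum(q-LO,HI-q).min().round(2)) for q in sols(*place(th,phi))]
E
```

```text
grasp 0
   [-0.63  0.59  0.2   1.93 -0.19  0.64  1.04] margin 0.47
place 0 -90
     [-0.69  1.15  0.2   1.56  0.94  1.68  2.03] margin 0.24
place 0 -60
     [-1.55  2.09  1.44  2.   -0.67  0.6  -2.96] margin 0.0
     [-0.81  1.06  0.2   1.96  1.36  1.43  1.73] margin 0.48
place 0 -30
     [-0.78  1.08  0.2   2.29  1.97  1.49  1.3 ] margin 0.15
place 0 0
     [ 0.2   1.12 -0.4   2.41  3.16  1.92  1.93] margin 0.0
     [-0.43  1.15  0.22  2.44  2.78  1.92  1.23] margin 0.0
     [ 1.13  2.05 -1.32  2.37  3.59  1.26 -2.96] margin 0.0
place 0 60
     [ 0.89  1.15 -0.6   1.92 -1.37  1.05  1.34] margin 0.0
     [0.24 1.06 0.21 1.96 4.51 1.72 1.41] margin 0.0
grasp 15
   [-0.74  0.53  0.2   2.09  0.24  0.35  0.56] margin 0.18
place 15 -90
     [-0.68  1.01  0.2   1.62  0.86  1.49  2.09] margin 0.43
place 15 -60
     [-0.79  0.9   0.2   2.01  1.33  1.2   1.85] margin 0.43
     [-1.47  1.69  1.32  2.05 -0.5   0.44 -2.96] margin 0.0
place 15 -30
     [-0.74  0.87  0.2   2.34  2.05  1.2   1.45] margin 0.1
place 15 0
     [ 0.53  1.03 -0.79  2.44  3.02  1.5   2.23] margin 0.0
place 15 60
     [0.
[... 747 characters left out ...]
 2.32  1.93  0.59 -1.37] margin 0.12
   [-1.61  1.07  1.07  2.36  3.63  0.29  2.96] margin 0.0
place 45 -90
     [-0.58  0.75  0.2   1.73  0.64  1.12  2.31] margin 0.65
     [-1.17  1.32  1.32  1.77 -0.55  0.99 -2.96] margin 0.0
place 45 -60
     [-0.63  0.63  0.2   2.02  1.06  0.79  2.31] margin 0.42
     [-1.22  1.    1.08  2.05 -0.13  0.39 -2.96] margin 0.0
place 45 -30
     [-0.56  0.53  0.2   2.26  1.84  0.53  2.04] margin 0.18
     [-1.15  0.84  1.01  2.29  3.34  0.17  0.33] margin 0.0
place 45 0
     [-0.33  0.49  0.2   2.35  3.05  0.47  1.48] margin 0.09
place 45 60
     [ 0.14  0.62  0.13  2.02 -1.37  0.85  0.86] margin 0.0
     [-0.53  1.07  1.16  2.06  4.51  1.63  0.95] margin 0.0
```

```bash
python3 - <<'E'
from h import *
delta(*grasp(15,lift=.1))
E
```

```text
t 3.6 q [-0.716  0.054  0.212  2.168 -0.127  0.488  0.997] p [0.4955 0.2236 0.2611] rpy [161.6  17.4 167.6] F [-0.1 -0.9  0.6] w 0.0876 0.0
d mm now-axes [ 11.1 -38.1 109.3] rot deg [18.39  2.41  0.5 ]
```

{"method": "apply_moves", "body": {"rows": [[[0,0,0,6.1,0.8,0.2,1],[0,0,0,6.1,0.8,0.2,1],[0,0,0,6.1,0.8,0.1,1],[0,0,0,0,0,0,1]]]}}

```text
t: 3.93
eef_pos: [0.4964, 0.2329, 0.262]
orientation: [3.139, 0.265, 2.935]
contact_force: [0.3, 0.6, -0.2]
width: 0.0875
finger_force: 0.0
```

```bash
python3 - <<'E'
from h import *
delta(*grasp(15,lift=.1))
E
```

```text
t 3.93 q [-0.857  0.157  0.212  2.005  0.227  0.82   0.573] p [0.4964 0.2329 0.262 ] rpy [179.9  15.2 168.2] F [ 0.3  0.6 -0.2] w 0.0875 0.0
d mm now-axes [  5.8 -11.5 117.2] rot deg [0.3  0.2  0.65]
```

{"method": "apply_moves", "body": {"rows": [[[0,0,30,0,0,0,1],[2,-4,30,0,0,0,1],[2,-4,30,0,0,0,1],[2,-3.5,27,0,0,0,1],[0,0,0,0,0,0,1],[0,0,0,0,0,0,1]]]}}

```text
t: 4.43
eef_pos: [0.5163, 0.2116, 0.1452]
orientation: [3.138, 0.261, 2.931]
contact_force: [0.5, 0.1, 0.5]
width: 0.0879
finger_force: 0.0
```

```bash
python3 - <<'E'
from h import *
delta(*grasp(15,lift=.0))
f=grab('top');g=grab('scene')
a=cv2.resize(f['img'][100:215,190:330],None,fx=4,fy=4,interpolation=2);b=cv2.resize(g['img'][90:205,300:440],None,fx=4,fy=4,interpolation=2)
cv2.imwrite('pics/g1.png',cv2.resize(np.vstack([a,b]),(487,600*800//600*0+600 if 0 else 600))[:,:,::-1]) if 0 else cv2.imwrite('pics/g1.png',cv2.resize(np.hstack([a,b]),None,fx=.7,fy=.7)[:,:,::-1])
E
```

```text
t 4.43 q [-0.796  0.336  0.228  2.099  0.213  0.54   0.6  ] p [0.5163 0.2116 0.1452] rpy [179.8  14.9 167.9] F [0.5 0.1 0.5] w 0.0879 0.0
d mm now-axes [-1.9  5.1 98.2] rot deg [ 0.29 -0.06  0.41]
```

View pics/g1.png

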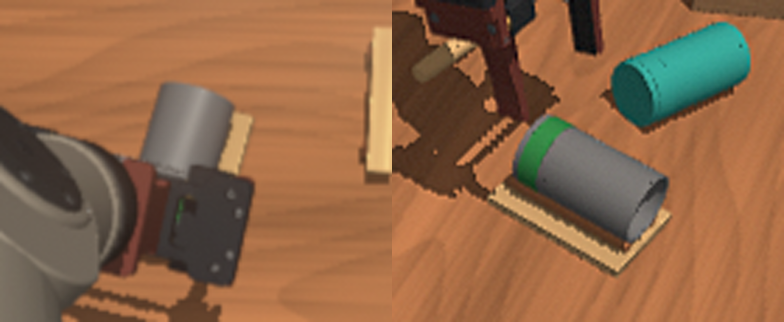

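The gripper stands above the green end with a finger on either side, and the open mouth is visible at right, about (645,210) in the crop. I'll correct 5 mm sideways and go down.

{"method": "apply_moves", "body": {"rows": [[[-1,2.5,20,0.1,0,0.2,1],[-1,2.5,20,0.1,0,0.2,1],[0,0,20,0,0,0,1],[0,0,15,0,0,0,1],[0,0,12,0,0,0,1],[0,0,8,0,0,0,1],[0,0,0,0,0,0,1],[0,0,0,0,0,0,1]]]}}

```text
t: 5.2
eef_pos: [0.5439, 0.2125, 0.0552]
orientation: [3.138, 0.262, 2.925]
contact_force: [0.7, 0.7, -0.1]
width: 0.088
finger_force: 0.0
```

```bash
python3 - <<'E'
from h import *
delta(*grasp(15,lift=.0))
E
```

```text
t 5.2 q [-0.755  0.528  0.222  2.088  0.207  0.355  0.594] p [0.5439 0.2125 0.0552] rpy [179.8  15.  167.6] F [ 0.7  0.7 -0.1] w 0.088 0.0
d mm now-axes [ 0.8 -1.3  4.3] rot deg [0.23 0.03 0.07]
```

{"method": "apply_moves", "body": {"rows": [[[0,-0.5,4,0,0,0,1],[0,0,0,0,0,0,0.75],[0,0,0,0,0,0,0.75],[0,0,0,0,0,0,0.72],[0,0,0,0,0,0,0.7],[0,0,0,0,0,0,0.69],[0,0,0,0,0,0,0.68],[0,0,0,0,0,0,0.68]]], "grip_force": 8}}

```text
t: 5.87
eef_pos: [0.5443, 0.2109, 0.0507]
orientation: [3.139, 0.261, 2.924]
contact_force: [-1.9, -1.7, 2.3]
width: 0.061
finger_force: 8.0
```

```bash
python3 - <<'E'
from h import *
delta(*grasp(15,lift=.0))
E
```

```text
t 5.87 q [-0.752  0.536  0.222  2.089  0.207  0.347  0.595] p [0.5443 0.2109 0.0507] rpy [179.9  15.  167.5] F [-1.9 -1.7  2.3] w 0.061 7.993514444679022
d mm now-axes [ 0.4  0.2 -0.2] rot deg [ 0.15 -0.02  0.05]
```

{"method": "apply_moves", "body": {"rows": [[[0,0,0,0,0,0,0.5],[0,0,0,0,0,0,0.5],[0,0,0,0,0,0,0.5],[-1,0,-4,0,0,0,0.5],[-3,0,-10,0,0,0,0.5],[-4,0,-15,0,0,0,0.5],[-5,0,-20,0,0,0,0.5],[0,0,0,0,0,0,0.5]]], "grip_force": 25}}

```text
t: 6.53
eef_pos: [0.5463, 0.2127, 0.1051]
orientation: [3.134, 0.266, 2.924]
contact_force: [0.9, 0.7, -1.4]
width: 0.0603
finger_force: 25.0
```

```bash
python3 - <<'E'
from h import *
st(); g=grab('scene'); save(g,'l1',(280,60,440,200),4)
E
```

```text
t 6.53 q [-0.749  0.439  0.216  2.065  0.202  0.459  0.619] p [0.5463 0.2127 0.1051] rpy [179.5  15.2 167.5] F [ 0.9  0.7 -1.4] w 0.0603 24.99005913734436
```

View pics/l1.png

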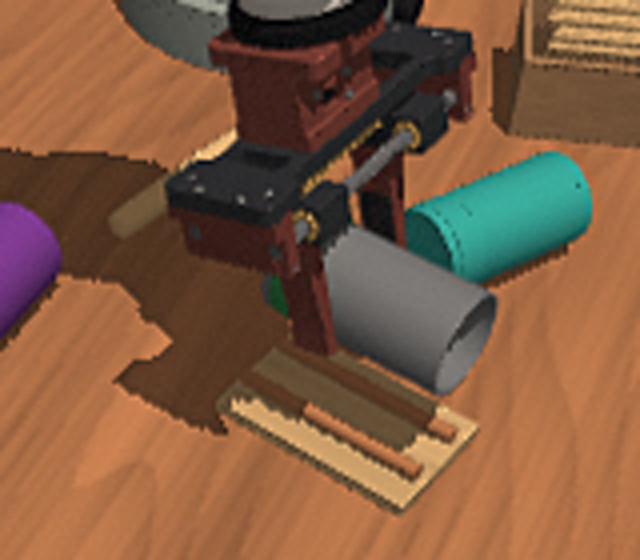

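The mould is held level and clear of the cradle (dowels at about (360,440)). Its mouth points away at (470,340). Next I'll plan the turn and check it with the kinematic model.

```bash
cat >> h.py <<'E'
from scipy.spatial.transform import Slerp
def sim(p1,R1,n=18,s=None):
    s=r.get_state(); q=s['joints'];p0=s['eef_pos'];R0=Ro.from_euler('xyz',s['orientation'])
    rv=(R0.inv()*R1).as_rotvec(); mx=0;worst=9
    for k in range(1,n+1):
        u=k/n; qn,e,a=ik(p0+(p1-p0)*u,R0*Ro.from_rotvec(rv*u),q); mx=max(mx,abs(qn-q).max());worst=min(worst,np.minimum(qn-LO,HI-qn).min())
        if e>.003 or a>.02: print('bad',k,e,a)
        q=qn
    print('rot',np.degrees(rv).round(1),np.degrees(np.linalg.norm(rv)).round(1),'end',q.round(2),'maxstep',mx.round(3),'margin',worst.round(2))
E
python3 - <<'E'
from h import *
s=r.get_state()
for phi in(-100,-90,-75,-60):
    print(phi)
    p,R=place(15,phi,lift=.15); sim(p,R)
    sim(s['eef_pos']+[0,-.05,.22],R)
E
```

```text
-100
rot [ 50.4  68.6 -87. ] 121.7 end [-0.63  0.84  0.2   1.51  0.8   1.74  2.26] maxstep 0.162 margin 0.18
rot [ 50.4  68.6 -87. ] 121.7 end [-0.96  0.78  0.37  1.47  0.61  1.92  2.31] maxstep 0.143 margin 0.0
-90
rot [ 55.5  63.4 -95.9] 127.7 end [-0.68  0.78  0.2   1.64  0.9   1.62  2.25] maxstep 0.154 margin 0.29
rot [ 55.5  63.4 -95.9] 127.7 end [-0.92  0.7   0.2   1.57  0.75  1.87  2.26] maxstep 0.139 margin 0.05
-75
rot [  63.    54.5 -109. ] 137.2 end [-0.75  0.69  0.2   1.84  1.08  1.45  2.2 ] maxstep 0.14 margin 0.41
rot [  63.    54.5 -109. ] 137.2 end [-1.01  0.61  0.2   1.75  0.89  1.7   2.27] maxstep 0.138 margin 0.22
-60
rot [  70.2   44.2 -121.5] 147.1 end [-0.79  0.61  0.2   2.03  1.3   1.29  2.11] maxstep 0.123 margin 0.41
rot [  70.2   44.2 -121.5] 147.1 end [-1.08  0.52  0.2   1.93  1.05  1.54  2.25] maxstep 0.135 margin 0.37
```

{"method": "apply_moves", "body": {"rows": [[[-9,-10,-26,0,0,0,0.5],[-9,-10,-26,0,0,0,0.5],[-9,-10,-26,0,0,0,0.5],[-9,-10,-26,0,0,0,0.5],[-9,-10,-26,0,0,0,0.5],[-9,-10,-26,0,0,0,0.5],[-9,-10,-26,0,0,0,0.5],[0,0,0,0,0,0,0.5]]]}}

```text
t: 7.25
eef_pos: [0.545, 0.1379, 0.2981]
orientation: [3.134, 0.268, 2.921]
contact_force: [1.3, 0.0, -1.0]
width: 0.0607
finger_force: 25.0
```

{"method": "apply_moves", "body": {"rows": [[[0,0,0,2.6,2.25,-4.5,0.5],[0,0,0,2.6,2.25,-4.5,0.5],[0,0,0,2.6,2.25,-4.5,0.5],[0,0,0,2.6,2.25,-4.5,0.5],[0,0,0,2.6,2.25,-4.5,0.5],[0,0,0,2.6,2.25,-4.5,0.5],[0,0,0,2.6,2.25,-4.5,0.5],[0,0,0,2.6,2.25,-4.5,0.5]]]}}

```text
t: 7.92
eef_pos: [0.5425, 0.1399, 0.2915]
orientation: [-2.741, -0.183, -2.808]
contact_force: [-0.1, -0.3, -2.1]
width: 0.0609
finger_force: 25.0
```

```bash
python3 - <<'E'
from h import *
p,R=place(15,-75,lift=.15); delta(p,R); s=r.get_state(); sim(s['eef_pos'],R); sim(p,R)
E
```

```text
t 7.92 q [-0.686  0.367  0.167  1.699  0.308  1.346  1.31 ] p [0.5425 0.1399 0.2915] rpy [-157.   -10.5 -160.9] F [-0.1 -0.3 -2.1] w 0.0609 24.98719973489642
d mm now-axes [ -42.6 -124.4   93.8] rot deg [ 42.13  36.15 -72.53]
rot [ 42.1  36.2 -72.5] 91.3 end [-0.99  0.64  0.2   1.8   0.9   1.64  2.22] maxstep 0.062 margin 0.27
rot [ 42.1  36.2 -72.5] 91.3 end [-0.75  0.69  0.2   1.84  1.08  1.45  2.2 ] maxstep 0.072 margin 0.4
```

16 more rows of the same turn.

{"method": "apply_moves", "body": {"rows": [[[0,0,0,2.6,2.25,-4.5,0.5],[0,0,0,2.6,2.25,-4.5,0.5],[0,0,0,2.6,2.25,-4.5,0.5],[0,0,0,2.6,2.25,-4.5,0.5],[0,0,0,2.6,2.25,-4.5,0.5],[0,0,0,2.6,2.25,-4.5,0.5],[0,0,0,2.6,2.25,-4.5,0.5],[0,0,0,2.6,2.25,-4.5,0.5]]]}}

```text
t: 8.58
eef_pos: [0.5425, 0.1402, 0.2911]
orientation: [-2.581, -0.76, -2.353]
contact_force: [0.6, -1.0, -1.9]
width: 0.0605
finger_force: 25.0
```

{"method": "apply_moves", "body": {"rows": [[[0,0,0,2.6,2.25,-4.5,0.5],[0,0,0,2.6,2.25,-4.5,0.5],[0,0,0,2.6,2.25,-4.5,0.5],[0,0,0,2.6,2.25,-4.5,0.5],[0,0,0,2.6,2.25,-4.5,0.5],[0,0,0,2.6,2.25,-4.5,0.5],[0,0,0,2.6,2.25,-4.5,0.5],[0,0,0,0,0,0,0.5]]]}}

```text
t: 9.25
eef_pos: [0.541, 0.1407, 0.2897]
orientation: [-2.935, -1.255, -1.579]
contact_force: [-0.7, -0.1, -1.6]
width: 0.0612
finger_force: 25.0
```

```bash
python3 - <<'E'
from h import *
p,R=place(15,-75,lift=.15); delta(p,R); sim(p,R)
E
```

```text
t 9.25 q [-0.857  0.624  0.04   1.762  0.892  1.714  2.118] p [0.541  0.1407 0.2897] rpy [-168.2  -71.9  -90.5] F [-0.7 -0.1 -1.6] w 0.0612 24.989765658974648
d mm now-axes [ -0.2 -54.9 152.8] rot deg [ 3.02  2.59 -4.69]
rot [ 3.   2.6 -4.7] 6.1 end [-0.75  0.69  0.2   1.84  1.08  1.45  2.2 ] maxstep 0.16 margin 0.28
```

{"method": "apply_moves", "body": {"rows": [[[0,0,0,3,2.6,-4.7,0.5],[0,-10,25,0,0,0,0.5],[0,-10,25,0,0,0,0.5],[0,-10,25,0,0,0,0.5],[0,-10,25,0,0,0,0.5],[0,0,0,0,0,0,0.5]]]}}

```text
t: 9.75
eef_pos: [0.607, 0.0501, 0.2666]
orientation: [-3.104, -1.31, -1.36]
contact_force: [-0.4, -0.5, -1.5]
width: 0.0605
finger_force: 25.0
```

```bash
python3 - <<'E'
from h import *
p,R=place(15,-75,lift=.15); delta(p,R)
E
```

```text
t 9.75 q [-0.736  0.664  0.094  1.807  1.052  1.571  2.191] p [0.607  0.0501 0.2666] rpy [-177.9  -75.   -77.9] F [-0.4 -0.5 -1.5] w 0.0605 24.990134350955486
d mm now-axes [-7.9 -7.2 48.3] rot deg [ 0.71 -0.04 -0.76]
```

{"method": "apply_moves", "body": {"rows": [[[-2,-2,16,0.7,0,-0.7,0.5],[-2,-2,16,0,0,0,0.5],[-3,-2,16,0,0,0,0.5],[0,0,0,0,0,0,0.5],[0,0,0,0,0,0,0.5]]]}}

```text
t: 10.17
eef_pos: [0.6231, 0.0135, 0.2478]
orientation: [3.139, -1.309, -1.301]
contact_force: [-0.2, 0.4, -1.0]
width: 0.0603
finger_force: 25.0
```

```bash
python3 - <<'E'
from h import *
p,R=place(15,-75,lift=.15); delta(p,R)
f=grab('top');g=grab('scene')
a=cv2.resize(f['img'][70:190,270:410],None,fx=3,fy=3,interpolation=2);b=cv2.resize(g['img'][70:270,270:430],(288*1,360),interpolation=2)
cv2.imwrite('pics/p1.png',np.hstack([a,b])[:,:,::-1])
for n,F in(('top',f),('scene',g)):
    P=pts(F); m=(abs(P[...,0]-.6265)<.06)&(abs(P[...,1]-.003)<.07)&(P[...,2]>.15)&(P[...,2]<.31)
    q=P[m]; print(n,len(q),q.min(0).round(3),q.max(0).round(3))
    # cylinder surface: lower part below gripper
    l=q[(q[:,2]>.175)&(q[:,2]<.215)]; 
    if len(l)>30:
        def res(x): return np.hypot(l[:,0]-x[0]-x[2]*(l[:,2]-.2),l[:,1]-x[1]-x[3]*(l[:,2]-.2))-.03
        s=least_squares(res,[.6265,.003,0,0],loss='soft_l1',f_scale=.002); print(' axis xy',s.x[:2].round(4),'tilt',np.degrees(s.x[2:]).round(1),len(l),abs(res(s.x)).mean())
E
```

```text
t 10.17 q [-0.687  0.681  0.108  1.837  1.107  1.498  2.182] p [0.6231 0.0135 0.2478] rpy [179.8 -75.  -74.5] F [-0.2  0.4 -1. ] w 0.0603 24.990362226963043
d mm now-axes [ 0.1 -0.5  5.4] rot deg [-0.29  0.03  0.13]
top 2326 [ 0.567 -0.02   0.174] [0.663 0.073 0.302]
 axis xy [0.627  0.0093] tilt [-0.8 -0.1] 94 0.00027176019977988834
scene 4290 [ 0.567 -0.024  0.173] [0.667 0.073 0.302]
 axis xy [0.6256 0.0082] tilt [-0.5 -0. ] 625 0.0004246348148848543
```

View pics/p1.png

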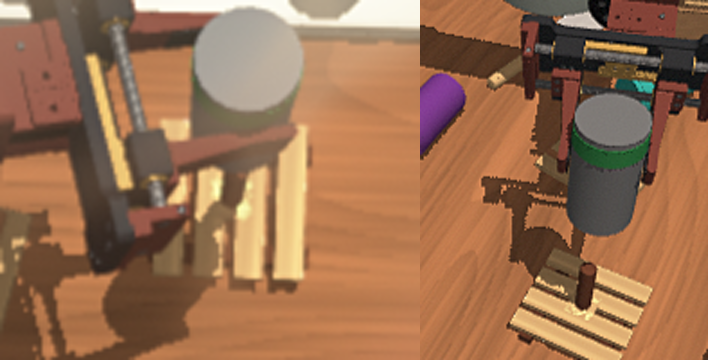

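The mould hangs mouth-down with its axis about 1° from vertical, 5 mm left of the peg axis and 80 mm above the tip. I'll correct that and lower.

{"method": "apply_moves", "body": {"rows": [[[0,-0.5,5,0,0,0,0.5],[-9.7,0,2.6,0,0,0,0.5],[-14.5,0,3.9,0,0,0,0.5],[-14.5,0,3.9,0,0,0,0.5],[-9.7,0,2.6,0,0,0,0.5],[-4.8,0,1.3,0,0,0,0.5],[0,0,0,0,0,0,0.5]]]}}

```text
t: 10.85
eef_pos: [0.6246, 0.0102, 0.1899]
orientation: [3.128, -1.309, -1.287]
contact_force: [-0.4, 0.5, -1.8]
width: 0.0602
finger_force: 25.0
```

```bash
python3 - <<'E'
from h import *
p,R=place(15,-75,lift=.0); delta(p,R); sim(p,R)
E
```

```text
t 10.85 q [-0.678  0.773  0.103  1.842  1.114  1.452  2.099] p [0.6246 0.0102 0.1899] rpy [179.2 -75.  -73.7] F [-0.4  0.5 -1.8] w 0.0602 24.9905520491302
d mm now-axes [-89.7  -0.3  25.8] rot deg [-0.42  0.02  0.32]
rot [-0.4  0.   0.3] 0.5 end [-0.75  0.95  0.2   1.82  1.06  1.33  2.  ] maxstep 0.097 margin 0.53
```

{"method": "apply_moves", "body": {"rows": [[[-9.7,0,2.8,-0.2,0,0.2,0.5],[-14.5,0,4.1,-0.2,0,0.1,0.5],[-14.5,0,4.1,0,0,0,0.5],[-14.5,0,4.1,0,0,0,0.5],[-14.5,0,4.1,0,0,0,0.5],[-9.7,0,2.8,0,0,0,0.5],[0,0,0,0,0,0,0.5],[0,0,0,0,0,0,0.5]]]}}

```text
t: 11.52
eef_pos: [0.6256, 0.0091, 0.1114]
orientation: [-3.132, -1.309, -1.319]
contact_force: [-0.4, -0.3, -1.6]
width: 0.0601
finger_force: 25.0
```

```bash
python3 - <<'E'
from h import *
p,R=place(15,-75,lift=.0); delta(p,R)
g=grab('scene');save(g,'p2',(290,140,430,280),4)
P=pts(g); m=(abs(P[...,0]-.6265)<.045)&(abs(P[...,1]-.003)<.045)&(P[...,2]>.04)&(P[...,2]<.075); l=P[m]
def res(x): return np.hypot(l[:,0]-x[0]-x[2]*(l[:,2]-.06),l[:,1]-x[1]-x[3]*(l[:,2]-.06))-.03
s=least_squares(res,[.6265,.003,0,0],loss='soft_l1',f_scale=.002); print(' axis xy',s.x[:2].round(4),'tilt',np.degrees(s.x[2:]).round(2),len(l))
E
```

```text
t 11.52 q [-0.67   0.909  0.096  1.818  1.115  1.405  1.991] p [0.6256 0.0091 0.1114] rpy [-179.4  -75.   -75.5] F [-0.4 -0.3 -1.6] w 0.0601 24.990279972553253
d mm now-axes [-14.2   0.8   4.2] rot deg [-0.03  0.02 -0.14]
 axis xy [0.6281 0.0024] tilt [-0.78  0.97] 322
```

View pics/p2.png

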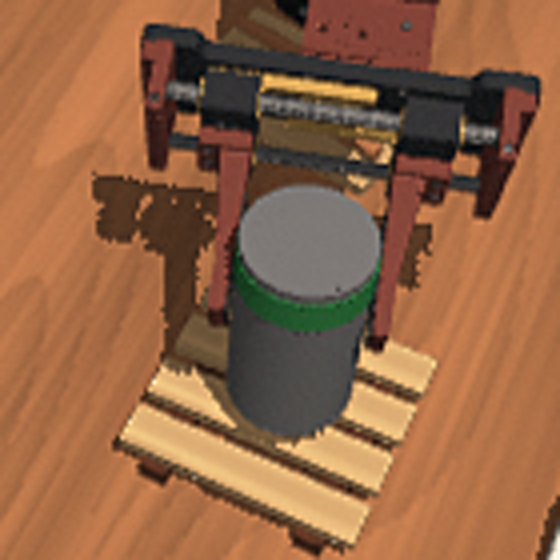

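The peg is inside the mould, and the rim is about 14 mm above the slats, with its front edge at (290,430) in the crop. I'll lower the last stretch slowly, watching the force.

{"method": "apply_moves", "body": {"rows": [[[-4,0,1.1,0,0,0,0.5],[-3,0,0.8,0,0,0,0.5],[-2,0,0.5,0,0,0,0.5],[-1.5,0,0.4,0,0,0,0.5],[-1,0,0.3,0,0,0,0.5],[-0.5,0,0.1,0,0,0,0.5],[0,0,0,0,0,0,0.5],[0,0,0,0,0,0,0.5]]]}}

```text
t: 12.23
eef_pos: [0.6256, 0.0092, 0.0991]
orientation: [-3.13, -1.308, -1.32]
contact_force: [-0.5, -0.1, -2.6]
width: 0.0601
finger_force: 25.0
```

{"method": "apply_moves", "body": {"rows": [[[-0.5,0,0.1,0,0,0,0.5],[-0.5,0,0.1,0,0,0,0.5],[0,0,0,0,0,0,0.5]]]}}

```text
t: 12.48
eef_pos: [0.6256, 0.0093, 0.098]
orientation: [-3.131, -1.308, -1.32]
contact_force: [0.2, 0.5, -2.3]
width: 0.0606
finger_force: 25.0
```

{"method": "apply_moves", "body": {"rows": [[[-0.5,0,0.1,0,0,0,0.5],[0,0,0,0,0,0,0.5],[-0.5,0,0.1,0,0,0,0.5],[0,0,0,0,0,0,0.5]]]}}

```text
t: 12.82
eef_pos: [0.6255, 0.0093, 0.0969]
orientation: [-3.131, -1.308, -1.319]
contact_force: [-0.0, -0.3, -2.2]
width: 0.0601
finger_force: 25.0
```

{"method": "apply_moves", "body": {"rows": [[[-0.5,0,0.1,0,0,0,0.5],[0,0,0,0,0,0,0.5],[0,0,0,0,0,0,0.5]]]}}

```text
t: 13.07
eef_pos: [0.6255, 0.0093, 0.0965]
orientation: [-3.131, -1.308, -1.32]
contact_force: [0.0, -0.4, -2.1]
width: 0.0606
finger_force: 25.0
```

Nominal contact is at 0.0966, but there is no force yet, so I'll keep going in half-millimetre steps.

{"method": "apply_moves", "body": {"rows": [[[-0.5,0,0.1,0,0,0,0.5],[0,0,0,0,0,0,0.5],[-0.5,0,0.1,0,0,0,0.5],[0,0,0,0,0,0,0.5],[0,0,0,0,0,0,0.5]]]}}

```text
t: 13.48
eef_pos: [0.6255, 0.0094, 0.0955]
orientation: [-3.131, -1.308, -1.32]
contact_force: [-0.2, 0.0, -1.5]
width: 0.0603
finger_force: 25.0
```

{"method": "apply_moves", "body": {"rows": [[[-0.5,0,0.1,0,0,0,0.5],[0,0,0,0,0,0,0.5],[0,0,0,0,0,0,0.5]]]}}

```text
t: 13.73
eef_pos: [0.6256, 0.0093, 0.0954]
orientation: [-3.13, -1.309, -1.321]
contact_force: [0.9, 0.4, 1.9]
width: 0.06
finger_force: 25.0
```

{"method": "apply_moves", "body": {"rows": [[[-0.5,0,0.1,0,0,0,0.5],[0,0,0,0,0,0,0.5],[0,0,0,0,0,0,0.5]]]}}

```text
t: 13.98
eef_pos: [0.6257, 0.0092, 0.0952]
orientation: [-3.129, -1.31, -1.322]
contact_force: [-0.0, -0.4, 5.1]
width: 0.0599
finger_force: 25.0
```

Contact, with force up from about -2 to +5 N. I'll ease the grip so the rim settles flat, then open.

{"method": "apply_moves", "body": {"rows": [[[0,0,0,0,0,0,0.5],[0,0,0,0,0,0,0.5],[-0.4,0,0.1,0,0,0,0.5],[0,0,0,0,0,0,0.5],[0,0,0,0,0,0,0.5]]], "grip_force": 4}}

```text
t: 14.4
eef_pos: [0.626, 0.0093, 0.0946]
orientation: [-3.127, -1.309, -1.323]
contact_force: [3.3, -1.4, 4.5]
width: 0.0611
finger_force: 4.0
```

{"method": "apply_moves", "body": {"rows": [[[0,0,0,0,0,0,0.7],[0,0,0,0,0,0,0.72],[0,0,0,0,0,0,0.75],[0,0,0,0,0,0,0.8],[0,0,0,0,0,0,0.9],[0,0,0,0,0,0,1],[0,0,0,0,0,0,1],[0,0,0,0,0,0,1]]]}}

```text
t: 15.07
eef_pos: [0.6255, 0.0095, 0.0939]
orientation: [-3.131, -1.308, -1.319]
contact_force: [-0.1, -0.6, -0.6]
width: 0.0874
finger_force: 0.0
```

```bash
python3 - <<'E'
from h import *
st(); g=grab('scene')
P=pts(g); m=(abs(P[...,0]-.6265)<.045)&(abs(P[...,1]-.003)<.045)&(P[...,2]>.03)&(P[...,2]<.125); l=P[m]
def res(x): return np.hypot(l[:,0]-x[0]-x[2]*(l[:,2]-.06),l[:,1]-x[1]-x[3]*(l[:,2]-.06))-.03
s=least_squares(res,[.6265,.003,0,0],loss='soft_l1',f_scale=.001); print(' axis xy',s.x[:2].round(4),'tilt',np.degrees(s.x[2:]).round(2),len(l))
t=P[(np.hypot(P[...,0]-.6265,P[...,1]-.003)<.022)&(P[...,2]>.11)]; 
c,*_=np.linalg.lstsq(np.c_[t[:,:2]-[.6265,.003],np.ones(len(t))],t[:,2],rcond=None); print('top z',c[2],'slope deg',np.degrees(c[:2]).round(2))
R0=Ro.from_euler('xyz',r.get_state()['orientation']); print('world axes of tool',R0.as_matrix().round(2))
E
```

```text
t 15.07 q [-0.669  0.939  0.094  1.81   1.116  1.395  1.97 ] p [0.6255 0.0095 0.0939] rpy [-179.4  -74.9  -75.6] F [-0.1 -0.6 -0.6] w 0.0874 0.0
 axis xy [0.6279 0.0026] tilt [ 0.36 -0.34] 1112
top z 0.13037362711148687 slope deg [0.42 0.19]
world axes of tool [[ 0.06 -0.97  0.25]
 [-0.25 -0.26 -0.93]
 [ 0.97 -0.   -0.26]]
```

The mould stands flat: its top is at 0.130 m and the tilt is within noise. Backing straight off along the fingers.

{"method": "apply_moves", "body": {"rows": [[[0,0,-8,0,0,0,1],[0,0,-14,0,0,0,1],[0,0,-18,0,0,0,1],[0,0,-18,0,0,0,1],[0,0,-18,0,0,0,1],[0,0,-14,0,0,0,1],[0,0,-8,0,0,0,1],[0,0,0,0,0,0,1]]]}}

```text
t: 15.78
eef_pos: [0.6008, 0.1042, 0.1196]
orientation: [-3.127, -1.306, -1.32]
contact_force: [-0.5, 0.7, 0.1]
width: 0.0877
finger_force: 0.0
```

```bash
python3 - <<'E'
from h import *
st(); g=grab('scene'); save(g,'end')
E
```

```text
t 15.78 q [-0.772  0.915  0.043  1.743  1.012  1.521  2.009] p [0.6008 0.1042 0.1196] rpy [-179.2  -74.8  -75.6] F [-0.5  0.7  0.1] w 0.0877 0.0
```

View pics/end.png

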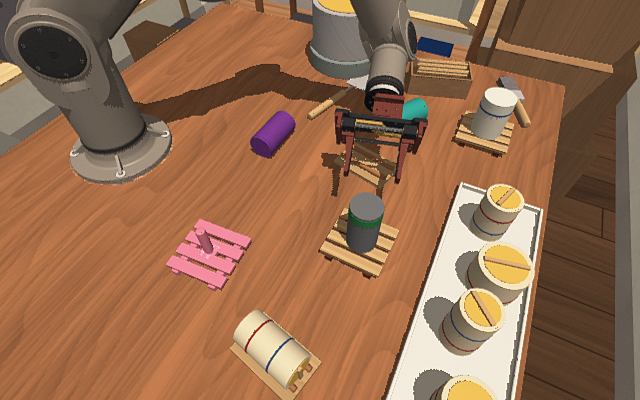

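The mould stands mouth-down on the free stand at (365,222), the gripper is clear at (378,130), and the full mould at (272,348) has not moved. Handing in.

```bash
python3 -c "
from cell import r
print(r.finish_job())"
```

```text
the job is handed in; nothing more can be done
None
```

The empty grey mould stands mouth-down over the peg of the free drying stand, with its rim flat on the slats; the full mould was left alone and the job was handed in at about 16 s.

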